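# Build the stepped sample-tray stack

## Task

Take the two loose sample trays from the sloping rack and stack them on the fixed base tray, the deep one first and the shallow one on top, each turned end for end to the tray below and stepped out over that tray's gutter end, so that it lies flat on the side walls with the rib under its floor down in the gutter. Before letting go of each tray, draw it outward over that end until you feel its rib bear on the end lip of the tray below. Leave the other things on the table where they stand.

Things in the scene. Friction and masses are not known exactly. Their poses are not given: they have to be found in the camera images.
- base_tray: Pale wood tray fixed on a dark steel plate 130x76x6 mm, the lowest of the stack. 110 mm long (x), 52 mm wide (y), side walls 5 mm thick. Rim 34 mm above the table. Origin: under its centre at table height; lip and gutter at its -x end. With the deep tray in place, that tray's origin is at x = -26 mm here (-24 with its rib against the bench, -28 against the lip), z = +34 mm.
- base_gutter (a point): Base tray's gutter, 9 mm wide along x, open upward (the lip is on its -x side); the point is mid-gutter at rim height, at x = -46.5 mm in the tray. On its +x side is a flat bench 16 mm wide, its top 3 mm below the rim; a rib set down there stands proud and drops in when drawn toward -x. Axes as the tray.
- base_tray_lip: End wall of the base tray beyond its gutter, 4 mm thick, its top 2 mm below the rim; the deep tray's rib is drawn against its inner face, at x = -51 mm. Same origin and axes as the base tray.
- deep_tray: Loose pale wood tray, the deeper one, 110 mm long (x), 52 mm wide (y), side walls 5 mm thick. Rim 32 mm above its underside. Starts on the rack, +x end downhill. Grasp across the width; weighs about 140 g. When stacked, its x points opposite to the x of the tray below. Origin: centre of the floor's underside (the rib goes below it); x along the tray toward the rib end, z up through the open top.
- deep_rib (a point): Mid-point of the root of the crosswise rib under the deep tray, at x = +20.5 mm in the tray. The rib is 5 mm thick along x, 36 mm wide, and stands 6 mm down from the floor. In the rack it is hooked behind the lower slat: lift the tray 8 mm square off the slats before moving it away. Axes as the tray.
- deep_gutter (a point): Deep tray's gutter, 9 mm wide along x, open upward (the lip is on its -x side); the point is mid-gutter at rim height, at x = -46.5 mm in the tray. On its +x side is a flat bench 16 mm wide, its top 3 mm below the rim; a rib set down there stands proud and drops in when drawn toward -x. Axes as the tray.
- deep_tray_lip: End wall of the deep tray beyond its gutter, 4 mm thick, its top 2 mm below the rim; inner face at x = -51 mm. Same origin and axes as the deep tray. With the shallow tray in place, that tray's origin is at x = -26 mm here (-28 with its rib against this lip), z = +32 mm.
- shallow_tray: Loose pale wood tray, the shallower one, 110 mm long (x), 52 mm wide (y), side walls 5 mm thick. Rim 24 mm above its underside. Starts on the rack, +x end downhill. Grasp across the width; weighs about 110 g. When stacked, its x points opposite to the x of the tray below. Origin: centre of the floor's underside (the rib goes below it); x along the tray toward the rib end, z up through the open top.
- shallow_rib (a point): Mid-point of the root of the crosswise rib under the shallow tray, at x = +20.5 mm in the tray. The rib is 5 mm thick along x, 36 mm wide, and stands 6 mm down from the floor. In the rack it is hooked behind the lower slat: lift the tray 8 mm square off the slats before moving it away. Axes as the tray.
- rack: Fixed dark wood rack 124x230 mm, about 80 mm high at the back, two crosswise slats sloping 32 degrees (0.56 rad) down toward its front (-x side). A tray lies on the slats in each of two bays, at y = about -60 and +60 mm (either tray in either bay), nothing stands between or beside them. Origin: under its centre at table height.
- mug: Bystander: green mug 86x122x94 mm. Origin: on its underside. Leave alone.
- pin_tin: Bystander: round tin 64 mm across, 28 mm high. Origin: on its underside. Leave alone.
- card_stack: Bystander: stack of cards 54x91x12 mm. Origin: on its underside. Leave alone.
- loupe: Bystander: black stand loupe, 38 mm across, 34 mm high, behind the base tray. Origin: on its underside. Leave alone.
- eraser: Bystander: eraser 44x23x13 mm, in front of the base tray. Origin: on its underside. Leave alone.
Not all that is in view belongs to the job. Leave any pink or turquoise look-alike of the deep_tray alone. What is shaped like the shallow_tray but pink is not meant.

How it is judged:
By the outcome, as a careful person would: the job done as asked, in the order asked, and still so for the second after the job is handed in, with the robot touching nothing.
It also fails if it takes over 72 s, if anything falls off the work surface, if the arm or the gripper's body presses on something with over 40 N, if the wrist force passes 120 N, or if a joint passes its speed limit or range.

## Robot

A 6-joint arm with a two-finger parallel gripper is mounted at the origin on the work surface; the furniture and walls round the work are solid. World frame = base frame: x ahead of the robot, y to its left, z up, the work surface at z = 0. Lengths are in mm, angles in rad, forces in N, time in s.
With the tool pointing down it reaches from about 350 to 975 mm from the base axis. Payload 7.1 kg.
Tool frame: the origin (TCP) lies midway between the tips of the shut fingers; the grasp point (between the pads) lies 19 mm behind it (ctrl.grasp_offset is the distance from the TCP to the grasp point, in mm); z points along the fingers, y is the line along which they close (so a half turn about z gives the same grasp; the last joint's range is limited). The gripper opens to 88 mm and grips with 3 to 60 N. Pads are 20 mm wide; open, the fingers measure 115 mm over their backs; the gripper's body (75 mm by 178 mm) begins 61 mm behind the grasp point.
Start: joints at [-1.212, 0.423, 1.63, -0, 1.089, -0.019], TCP at [230.564, -580.9, 222.675] pointing down, gripper open.
Joint ranges: [-3, 3], [-0.9, 2.11], [0.09, 2.58], [-1.31, 4.45], [0.11, 2.69], [-2.54, 2.54]. Speed limits (rad/s): [2.39, 2.39, 3.01, 3.14, 3.14, 3.14].

## Interface

Orientations are given as a rotation vector (axis times angle).
In Python, from workcell import ctrl gives the robot as it stands. The module is installed in compiled form; this text tells all that it offers.
- The arm moves only by the tool servo_tool, never from a script. Its argument "rows" is a list of rows, each a list of 7 numbers: the turn, a rotation vector about the tool's x, y, z as a fraction of full scale, then the shift along the tool's x, y, z as a fraction of full scale, then the finger opening in mm, from 0 to 87.8. A call has 1 to 10 rows; each row is the pose to reach, as a shift and turn from the pose commanded when the call began, along the tool's axes at that moment; what a row does not reach only later rows make up. Full scale, the value 1, is 20 cm for a shift and 1.5 rad for a turn. A row lasts 1/8 s, in which the tool goes at most 62.5 mm and 10.7 degrees, less where a joint would pass 70% of its speed; a pose out of reach is approached as far as the arm can. A call with a number of a shift or a turn outside -1 to 1 is refused whole. A call with a gripper value outside its range is refused whole. The fingers move at their own pace and stop on an object; the grip force is fixed at half the most. Time passes only in rows, so rows that repeat a pose let the fingers close. It gives the time, the measured TCP pose, the force, the opening and the grip force at its end, in the units of the state.
- ctrl.get_obs(): the state, without advancing time (a new reading comes with each control period).
- ctrl.get_image(name): name is "side" or "top"; returns (picture, depth): 384x512x3 uint8, red, green, blue; 384x512 float32, mm along the optical axis (not along the pixel's ray), 0 where there is no reading.
- ctrl.camera_info(name): a dict with "intrinsics" (3x3 intrinsics, pixels), "R" (3x3) and "t" (3): a world point X has camera coordinates R X + t. Camera axes: x right, y down, z forward; pixel columns grow to the right and rows downward; lengths in mm; the calibration is good to about 2 mm. A picture is of the moment at which its call begins. camera_info takes no time and is no camera call.
- ctrl.close_job(): hands the job in; it is judged then, once.
The state is a dict: "t": time; "qpos": joint angles; "qvel": joint speeds; "joint_torque": joint torques, N m; "ee_pos": TCP position; "orientation": TCP orientation; "ft_force": force on the tool from outside, world axes, zero at the start; "moment": the same for the moment, N m; "width": finger opening in mm; "grasp_force": force on a finger pad.
Only numpy, scipy, OpenCV 4.12 (cv2) and the standard library are available. Lean on these libraries where they do the work, as an engineer would, in place of code of your own. Each camera call takes 0.05 s, during which the arm holds its last target. There are 200 camera calls.

## Working session

There is one attempt and no reset: what is moved stays moved. The work goes in short steps, Python scripts to look and compute and a tool call to move; the robot and the scene stay as the last step left them, time stands still between calls to the robot, and variables do not carry over. Pictures are saved under pics/ and viewed, at most 10 in all, crops included, and the job is handed in when it is done.

Besides the shell and the picture viewer there is one more tool, called as name([rows], argument=value, ...), one row to a line, values as JSON. servo_tool: Moves the arm, as the interface text tells. Its arguments: {"type":"object","properties":{"rows":{"type":"array","items":{"type":"array","items":{"type":"number"}}}},"required":["rows"]}

```bash
mkdir -p pics; cat > h.py <<'E'
import numpy as np, cv2
from workcell import ctrl
from scipy.spatial.transform import Rotation as Rn
def snap(n):
    im,d=ctrl.get_image(n); np.savez(f'{n}.npz',im=im,d=d); return im,d
def cloud(n,d):
    c=ctrl.camera_info(n);K=np.array(c['intrinsics']);R=np.array(c['R']);t=np.array(c['t'])
    v,u=np.mgrid[:d.shape[0],:d.shape[1]]
    p=np.stack([(u-K[0,2])*d/K[0,0],(v-K[1,2])*d/K[1,1],d],-1)
    return (p-t)@R
E
python3 - <<'E'
from h import *
for n in('top','side'):
    im,d=snap(n); cv2.imwrite(f'pics/{n}0.png',cv2.resize(im[:,:,::-1],(800,600),interpolation=cv2.INTER_CUBIC))
    c=ctrl.camera_info(n);print(n,-np.array(c['R']).T@c['t'],c['R'])
o=ctrl.get_obs();print(o['ee_pos'],o['orientation'],o['width'],ctrl.grasp_offset)
E
```

```text
top [ 172.47896267 -140.57912631 1732.36887165] [[ 0.02282948 -0.99973817  0.00155125]
 [-0.98136333 -0.02270596 -0.19081522]
 [ 0.19080048  0.00283387 -0.98162475]]
side [ 65.17776141 907.03470919 887.1837629 ] [[-0.9242635  -0.38173826 -0.00358931]
 [-0.21920779  0.5383959  -0.81368164]
 [ 0.31254588 -0.75126943 -0.58129968]]
[ 230.38290186 -580.4714918   221.9857653 ] [-3.08442849e+00 -5.89650581e-01  3.89970779e-04] 87.62679218875842 18.700000000000003
```

View pics/top0.png

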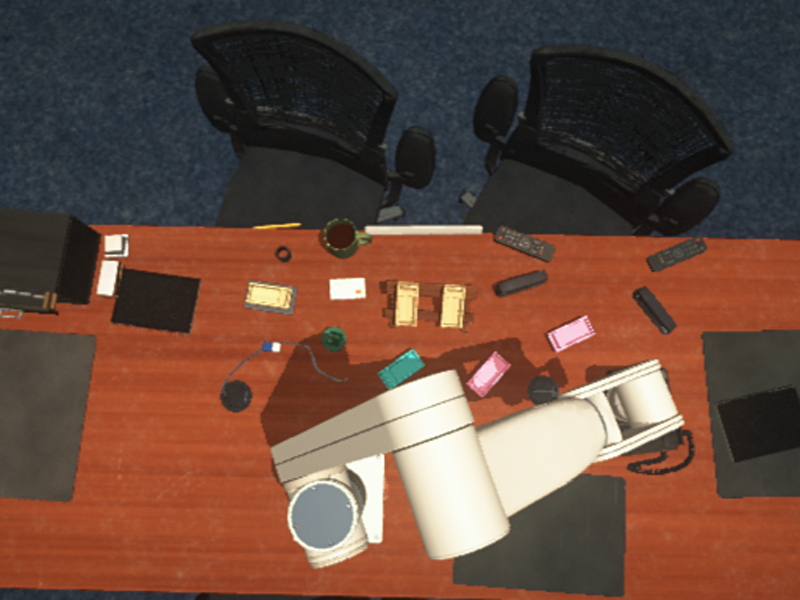

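View pics/side0.png

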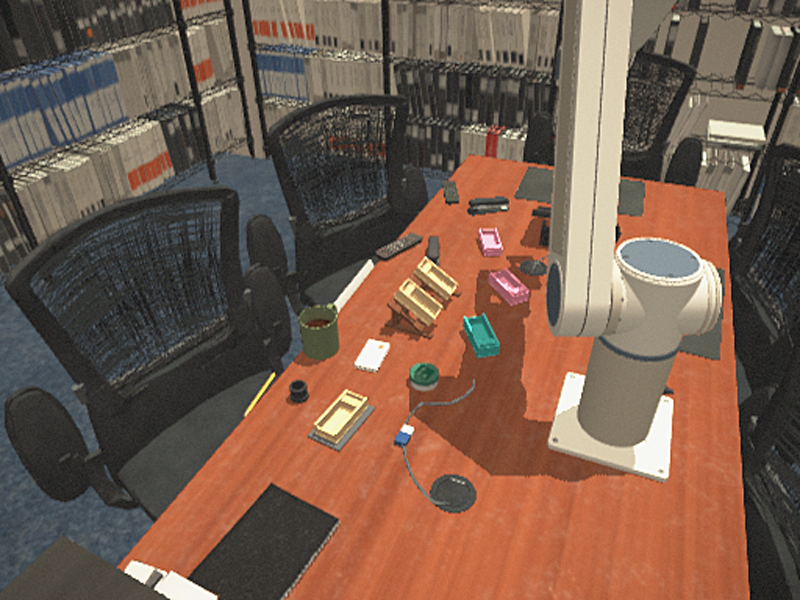

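The top view shows the base tray at about (270,296), and the rack with its trays at (406,304) and (453,305). The pink and turquoise look-alikes lie nearer the robot. Next I'll take enlarged crops and a point cloud.

```bash
python3 - <<'E'
from h import *
T=np.load('top.npz');S=np.load('side.npz')
def crop(im,x0,y0,w,h,W,H): return cv2.resize(im[y0:y0+h,x0:x0+w,::-1],(W,H),interpolation=cv2.INTER_CUBIC)
# scale .64
a=crop(T['im'],150,174,50,38,400,300); b=crop(T['im'],242,172,66,50,400,300)
c=crop(S['im'],190,240,60,45,400,300); e=crop(S['im'],245,160,60,45,400,300)
cv2.imwrite('pics/crop1.png',np.vstack([np.hstack([a,b]),np.hstack([c,e])]))
im=T['im'].astype(int);d=T['d'];P=cloud('top',d)
hsv=cv2.cvtColor(T['im'],cv2.COLOR_RGB2HSV)
for nm,(x0,y0,x1,y1) in dict(base=(150,174,200,212),L=(248,172,272,216),R=(278,172,302,216)).items():
    h=hsv[y0:y1,x0:x1];p=P[y0:y1,x0:x1]
    m=(h[...,1]<150)&(h[...,2]>130)&(h[...,0]>10)&(h[...,0]<35)&(p[...,2]>12)
    q=p[m];print(nm,m.sum(),q.min(0).round(),q.max(0).round(),np.median(q,0).round())
    if nm=='base':
        r=q[q[:,2]>29][:,:2].astype(np.float32)
    else:
        r=q[:,:2].astype(np.float32)
        A=np.c_[q[:,:2],np.ones(len(q))];print(np.linalg.lstsq(A,q[:,2],rcond=None)[0])
    print(cv2.minAreaRect(r))
    u=np.where(m);
    for row in range(0,y1-y0,3): print(row+y0,' '.join('%3d'%v for v in p[row,::2,2]) )
print('plane table z',np.median(P[220:225,180:240,2]))
E
```

```text
base 245 [468. 141.  12.] [538. 258.  42.] [500. 191.  27.]
((498.9686279296875, 196.75926208496094), (109.2027359008789, 52.87913513183594), 83.1186294555664)
174   5  -6  -6   3  -1  -4   3  -4  -7   1   3   0   0   2  -6  -4  -3  -9  -3  -4   3 1732  -6  -2   9
177   1   5  -1  -5   0  -5  -7  -4   2   2   3   4   3  -7   3  -7   7  -2  -3   0  -3   5   1   1   3
180   1   1  -4  -1  -2   2  14  20   9   7   2   0  -6  -2  -2  -4   2   2  -9   0  -2   9  -5   0   2
183  -1   1  -1   0  -1  37  14  15  21  22  27  33  29  36  36   4   6   8   3   3   0  -5   0  -1   4
186   3   3   5  -2   4  23   0  16  16   9  17  11  10  14   8  36  26   6  32   6   4  -4   1   0  -2
189  -3  -2   1 -10  10  15   5  10  18   1  16   5  14  12   8  33  31   8  27   6  -2  11   1  -5   3
192   0   0   5   0  31  33  10   8   2  18  13  11   9   7  13  27  26  10  10   4  -3  -9   2  -4  -1
195  -5   0  -6  -2  16  11   4   4   9  14  19  26  33  35  27  28  26  29   6   7  -9  -2  -1   3  -8
198   6   1   3  -5   5  -7   0   6  16  14   8  -2   4   4   4   9  10   2   8   2   0   1   3   1   0
201
[... 1743 characters left out ...]
 -2  -2  -2   0   0   0  -4  11  -9  -5  -3
181  75   4   0   6  -2  -7  -8  -1  -4   0   5  69
184  67  64  71  88  93  98  96  96  93 100  81  71
187  72  72  73  86  88 101  92  87  91  89  73  64
190  -1  -1   6  80  58  69  62  83  77  95  56  64
193   7  -1  -7  77  52  64  56  54  58  78  49  43
196   2  -1   8  67  50  49  59  56  55  78  35  32
199  36  36  29  61  37  46  52  41  48  68  34  35
202  38  36  30  51  36  33  35  43  40  34  35  38
205  17  33  32  26  29  27  29  28  39  22  31  23
208  -7  -7  -3  42  37  41  36  40  42   8  12   5
211   1  -2   2  -1  -3  -3  -3  -6   5   5  11  -3
214   2   4   2   4  -1  -3  -1   2   4  -5  -2  -2
plane table z 1.1542754788693113
```

View pics/crop1.png

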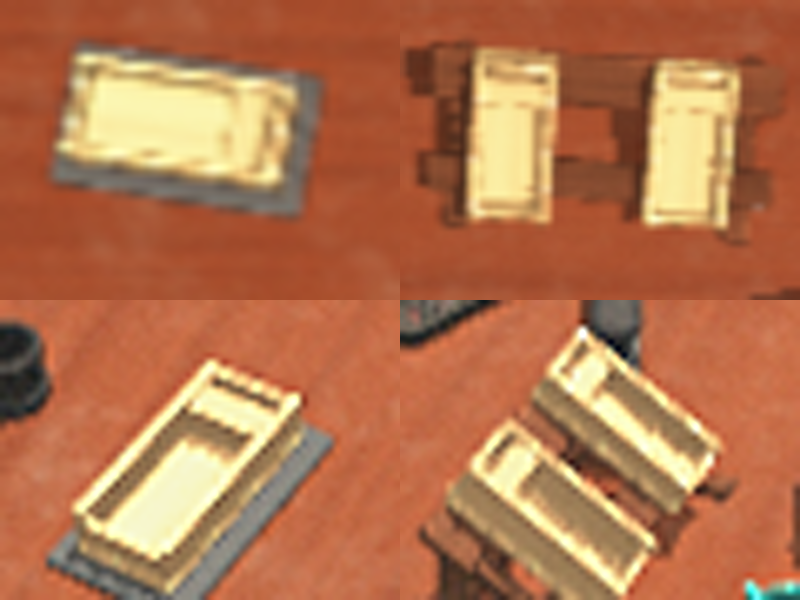

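The base lip is at the -y end. The left tray (y≈-160) looks like the deep one and the right tray (y≈-280) the shallow one. I'll confirm that with a silhouette fit in both views.

```bash
cat > fit.py <<'E'
from h import *
from scipy.optimize import minimize
def mask(im,roi):
    h=cv2.cvtColor(im,cv2.COLOR_RGB2HSV); 
    m=((h[...,0]>11)&(h[...,0]<35)&(h[...,2]>95)&(h[...,1]<175)).astype(np.uint8)
    k=np.zeros_like(m); x0,y0,x1,y1=roi;k[y0:y1,x0:x1]=m[y0:y1,x0:x1]
    k=cv2.morphologyEx(k,cv2.MORPH_OPEN,np.ones((2,2),np.uint8))
    cs,_=cv2.findContours(k,cv2.RETR_EXTERNAL,cv2.CHAIN_APPROX_NONE)
    c=max(cs,key=cv2.contourArea); o=np.zeros_like(m); cv2.fillPoly(o,[cv2.convexHull(c)],1); return o
def Rt(yaw,pitch): return Rn.from_euler('ZY',[yaw,pitch]).as_matrix()  # pitch>0: +x end down
def pts(H): return np.array([[x,y,z] for x in(-55,55) for y in(-26,26) for z in(0,H)],float)
def sil(p,H,pitch,cam,shape,S=8):
    w=pts(H)@Rt(p[3],pitch).T+p[:3]; c=cam; q=w@c['R'].T+c['t']; q=q@np.array(c['intrinsics']).T; uv=q[:,:2]/q[:,2:]
    uv=(uv+.5)*S-.5
    x0,y0,x1,y1=shape; uv-=np.array([x0,y0])*S
    o=np.zeros(((y1-y0)*S,(x1-x0)*S),np.uint8)
    cv2.fillConvexPoly(o,cv2.convexHull(np.round(uv*16).astype(np.int32)),1,shift=4)
    return cv2.resize(o.astype(np.float32),(x1-x0,y1-y0),interpolation=cv2.INTER_AREA)
cams={n:{k:np.array(v) for k,v in ctrl.camera_info(n).items() if k in('R','t','intrinsics')} for n in('top','side')}
def fit(rois,p0,H,pitch,fixz=False,npz={}):
    D={n:np.load(f'{n}.npz')['im'] for n in rois}
    M={n:mask(D[n],r)[r[1]:r[3],r[0]:r[2]].astype(float) for n,r in rois.items()}
    def f(v):
        p=np.array(p0,float); 
        if fixz: p[[0,1,3]]=[v[0],v[1],v[2]/50]
        else: p[:]=[v[0],v[1],v[2],v[3]/50]
        return sum(((sil(p,H,pitch,cams[n],rois[n])-M[n])**2).sum() for n in rois)
    v0=np.array([p0[0],p0[1],p0[3]*50] if fixz else [p0[0],p0[1],p0[2],p0[3]*50])
    n=len(v0); best=None
    for k in range(3):
        s=minimize(f,v0,method='Nelder-Mead',options=dict(initial_simplex=np.vstack([v0]+[v0+(8-2*k)*(np.eye(n)[i]) for i in range(n)]),maxiter=400,xatol=.05)); v0=s.x
    r=v0.copy(); r[-1]=np.degrees(r[-1]/50); return r.round(2),round(s.fun,1),{n:int(M[n].sum()) for n in rois}
E
cat > r1.py <<'E'
from fit import *
bt=dict(top=(150,174,200,212),side=(190,240,250,292))
print('base',fit(bt,[500,195,6,np.radians(82.5)],28,0,True))
print('base z',fit(bt,[500,195,6,np.radians(82.5)],28,0))
L=dict(top=(244,172,276,218),side=(245,172,286,216));R=dict(top=(276,172,308,218),side=(258,158,300,196))
for nm,ro,y in(('L',L,-160),('R',R,-280)):
  for H in(32,24): print(nm,H,fit(ro,[490,y,45,np.radians(176)],H,0.56))
for nm,ro in(('L',L),('R',R)):
  for n in ro:
    m=mask(np.load(f'{n}.npz')['im'],ro[n]);print(nm,n,cv2.boundingRect(m))
E
python3 r1.py
```

```text
base (array([493.15, 199.47,  80.31]), np.float64(343.8), {'top': 557, 'side': 869})
base z (array([4.9425e+02, 1.9896e+02, 3.0000e-01, 7.8960e+01]), np.float64(334.8), {'top': 557, 'side': 869})
L 32 (array([ 483.55, -162.12,   49.47,  176.4 ]), np.float64(101.7), {'top': 452, 'side': 528})
L 24 (array([ 481.18, -162.12,   53.99,  175.28]), np.float64(151.8), {'top': 452, 'side': 528})
R 32 (array([ 480.99, -280.97,   44.03,  179.55]), np.float64(60.4), {'top': 446, 'side': 406})
R 24 (array([ 478.49, -279.88,   47.64,  178.18]), np.float64(88.1), {'top': 446, 'side': 406})
L top (253, 181, 17, 29)
L side (253, 179, 32, 31)
R top (282, 183, 17, 29)
R side (266, 167, 28, 26)
```

```bash
cat > ov.py <<'E'
from fit import *
def overlay(fn,items):
    out=[]
    for n in('top','side'):
        row=[]
        for p,H,pitch,roi in items:
            im=np.load(f'{n}.npz')['im'];c=cams[n]
            w=pts(H)@Rt(np.radians(p[3]),pitch).T+np.array(p[:3]);q=(w@c['R'].T+c['t'])@c['intrinsics'].T;uv=q[:,:2]/q[:,2:]
            ct=uv.mean(0).astype(int);x0,y0=ct-22;s=6
            a=cv2.resize(im[y0:y0+44,x0:x0+44,::-1],(264,264),interpolation=cv2.INTER_NEAREST)
            z=np.round((uv-[x0,y0]+.5)*s).astype(int)
            for i in range(8):
                for b in(1,2,4):
                    if not i&b: cv2.line(a,tuple(map(int,z[i])),tuple(map(int,z[i|b])),(255,0,0) if b!=1 else (0,160,0),1)
            row.append(a)
        out.append(np.hstack(row))
    cv2.imwrite(fn,np.vstack(out))
E
python3 - <<'E'
from ov import *
overlay('pics/ov1.png',[([497,197,6,82.5],28,0,0),([483.5,-162,49.5,176.4],32,.56,0),([478.5,-280,47.6,178],24,.56,0)])
h=cv2.cvtColor(np.load('top.npz')['im'],cv2.COLOR_RGB2HSV)
print(h[190,154:194].tolist())
E
```

```text
[[8, 181, 168], [8, 184, 166], [8, 184, 154], [10, 126, 138], [20, 92, 196], [21, 106, 228], [22, 115, 230], [26, 88, 251], [26, 85, 251], [26, 89, 250], [26, 87, 250], [26, 87, 250], [26, 87, 250], [26, 89, 250], [26, 89, 250], [26, 89, 250], [26, 88, 250], [26, 86, 250], [26, 85, 250], [26, 84, 250], [27, 82, 250], [27, 82, 250], [27, 82, 251], [25, 96, 245], [24, 103, 240], [25, 89, 250], [24, 93, 251], [25, 90, 251], [23, 111, 237], [17, 132, 182], [21, 94, 234], [22, 83, 237], [17, 101, 136], [16, 45, 107], [12, 50, 113], [8, 128, 138], [8, 183, 169], [8, 185, 172], [8, 186, 170], [8, 183, 171]]
```

View pics/ov1.png

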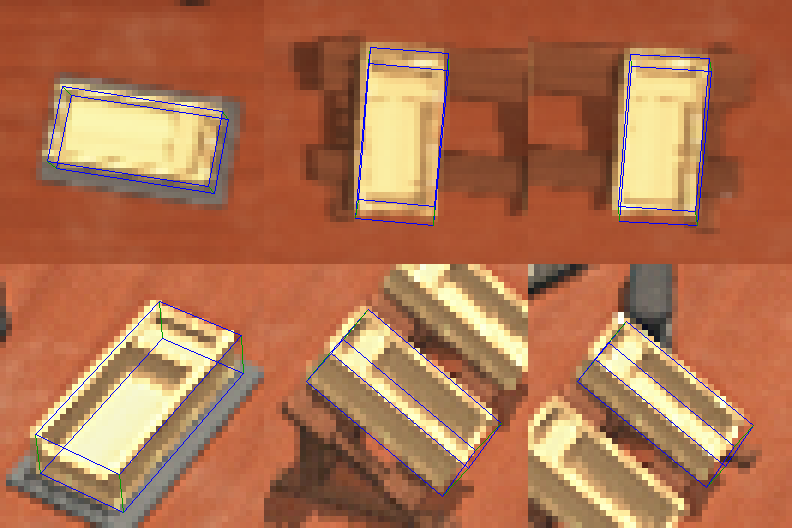

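```bash
sed -i "s/^    m=((h.*/    m=((h[...,0]>13)\&(h[...,0]<35)\&(h[...,2]>112)\&(h[...,1]<150)\&(h[...,1]>65)).astype(np.uint8)/" fit.py; python3 r1.py
python3 - <<'E'
from fit import *
out=[]
for n,rs in (('top',[(150,174,200,212),(244,172,276,218),(276,172,308,218)]),('side',[(190,240,250,292),(245,172,286,216),(258,158,300,196)])):
    row=[]
    for r in rs:
        im=np.load(f'{n}.npz')['im'];m=mask(im,r);cx,cy=(r[0]+r[2])//2,(r[1]+r[3])//2
        a=im[cy-30:cy+30,cx-30:cx+30,::-1];k=m[cy-30:cy+30,cx-30:cx+30]
        a=cv2.resize(a,(264,264),interpolation=cv2.INTER_NEAREST);k=cv2.resize(k,(264,264),interpolation=cv2.INTER_NEAREST)
        c,_=cv2.findContours(k,0,2);cv2.drawContours(a,c,-1,(255,0,0),1);row.append(a)
    out.append(np.hstack(row))
cv2.imwrite('pics/m.png',np.vstack(out))
E
```

```text
base (array([495.44, 199.59,  83.18]), np.float64(76.7), {'top': 441, 'side': 670})
base z (array([497.57, 196.87,   1.01,  82.98]), np.float64(58.5), {'top': 441, 'side': 670})
L 32 (array([ 484.11, -163.73,   48.34,  178.07]), np.float64(47.7), {'top': 409, 'side': 494})
L 24 (array([ 482.04, -163.8 ,   51.41,  177.29]), np.float64(88.0), {'top': 409, 'side': 494})
R 32 (array([ 481.49, -281.26,   43.83,  179.41]), np.float64(49.5), {'top': 409, 'side': 391})
R 24 (array([ 479.68, -281.43,   46.73,  178.08]), np.float64(53.5), {'top': 409, 'side': 391})
L top (254, 181, 15, 29)
L side (253, 180, 31, 29)
R top (283, 183, 16, 28)
R side (266, 167, 28, 26)
```

View pics/m.png

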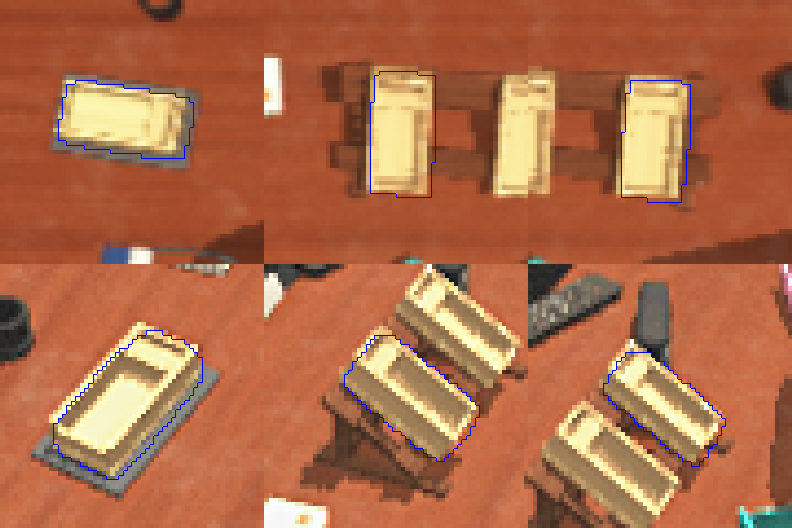

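```bash
sed -i "/morphologyEx/d; s/(h\[...,1\]>65))/((h[...,1]>65)|((h[...,2]>190)\&(h[...,1]>15))))/" fit.py; python3 r1.py
```

```text
base (array([500.19, 197.65,  82.64]), np.float64(63.6), {'top': 450, 'side': 692})
base z (array([499.17, 199.12,   8.25,  82.74]), np.float64(60.0), {'top': 450, 'side': 692})
L 32 (array([ 486.37, -159.76,   54.95,  178.32]), np.float64(42.2), {'top': 414, 'side': 496})
L 24 (array([ 483.97, -159.34,   58.85,  176.99]), np.float64(86.9), {'top': 414, 'side': 496})
R 32 (array([ 484.03, -276.3 ,   50.99,  179.46]), np.float64(43.6), {'top': 416, 'side': 395})
R 24 (array([ 481.77, -276.58,   54.3 ,  177.93]), np.float64(49.1), {'top': 416, 'side': 395})
L top (253, 180, 15, 29)
L side (252, 178, 31, 30)
R top (282, 182, 16, 28)
R side (265, 165, 28, 27)
```

```bash
cat > mv.py <<'E'
from h import *
def Rt(yaw,pitch=0): return Rn.from_euler('ZY',[np.radians(yaw),pitch]).as_matrix()
def tool(Rtray,sgn): return Rtray@np.diag([-1,1,-1.]) if sgn>0 else Rtray@np.diag([1,-1,-1.])
L=dict(p=np.array([486.4,-159.8,55]),R=Rt(178,.56)); S=dict(p=np.array([481.8,-276.6,54.3]),R=Rt(178,.56))
def state(): o=ctrl.get_obs(); return np.array(o['ee_pos']),Rn.from_rotvec(o['orientation']).as_matrix(),o
def rel(p,R,p0=None,R0=None):
    a,b,o=state()
    p0=a if p0 is None else p0; R0=b if R0 is None else R0
    w=Rn.from_matrix(R0.T@R).as_rotvec(); s=R0.T@(p-p0)
    print('rot/1.5',(w/1.5).round(4),'shift/200',(s/200).round(4),'rows>=',max(np.degrees(np.linalg.norm(w))/10.7,np.linalg.norm(s)/62.5).round(1))
def show():
    p,R,o=state();print('t',round(o['t'],2),'p',p.round(1),'q',np.round(o['qpos'],2),'f',np.round(o['ft_force'],1),'w',round(o['width'],1))
E
python3 - <<'E'
from mv import *
show()
g=L['p']+L['R']@[-5,0,6+150];rel(g,tool(L['R'],1));print(g)
p,R,_=state();g[2]=230;rel(g,R)
E
```

```text
t 0.1 p [ 230.4 -580.5  222. ] q [-1.21  0.42  1.63 -0.    1.09 -0.02] f [ 0.4 -0.1  0.1] w 87.6
rot/1.5 [-0.0779  0.3681  0.2676] shift/200 [ 1.6055 -1.6403  0.163 ] rows>= 7.4
[ 407.8191272  -157.05589545  189.82772831]
rot/1.5 [0. 0. 0.] shift/200 [ 1.6055 -1.6406 -0.0379] rows>= 7.3
```

servo_tool([
  [0,0,0,0.3,-0.3,-0.1,87.8],
  [0,0.1,0.1,0.6,-0.6,-0.1,87.8],
  [-0.04,0.2,0.13,0.8,-0.82,-0.1,87.8],
  [-0.078,0.368,0.268,0.8,-0.82,-0.05,87.8],
  [-0.078,0.368,0.268,0.8,-0.82,-0.05,87.8],
  [-0.078,0.368,0.268,0.8,-0.82,-0.05,87.8],
])

```text
t: 0.85
ee_pos: [317.5, -368.3, 231.8]
orientation: [3.01, -0.056, 0.864]
ft_force: [0.1, -0.1, -1.1]
width: 87.3
grasp_force: 0.0
```

```bash
cat > a.py <<'E'
from mv import *
show()
g=L['p']+L['R']@[-5,0,6+150];rel(g,tool(L['R'],1))
E
python3 a.py
```

```text
t 0.85 p [ 317.5 -368.3  231.8] q [-1.2   0.14  2.15  0.77  0.78 -0.13] f [ 0.1 -0.1 -1.1] w 87.3
rot/1.5 [ 0.0001  0.0009 -0.0013] shift/200 [ 0.2379 -1.0719  0.3973] rows>= 3.7
```

servo_tool([
  [0,0,0,0.08,-0.35,0.05,87.8],
  [0,0,0,0.16,-0.7,0.1,87.8],
  [0,0,0,0.238,-1.0,0.25,87.8],
  [0,0,0,0.238,-1.0,0.39,87.8],
  [0,0,0,0.238,-1.0,0.39,87.8],
  [0,0,0,0.238,-1.0,0.39,87.8],
])

```text
t: 1.6
ee_pos: [408.6, -173.1, 192.3]
orientation: [3.008, -0.049, 0.866]
ft_force: [-0.5, 0.8, 0.8]
width: 87.8
grasp_force: 0.0
```

```bash
python3 a.py; python3 - <<'E'
from h import *
o=[]
for n in('top','side'):
    im,d=snap(n)
    o.append(cv2.resize((im[140:240,220:330] if n=='top' else im[120:230,220:340])[:,:,::-1],(400,400)))
cv2.imwrite('pics/pre.png',np.hstack(o))
E
```

```text
t 1.6 p [ 408.6 -173.1  192.3] q [-0.64  0.07  2.37  0.95  0.38  0.12] f [-0.5  0.8  0.8] w 87.8
rot/1.5 [ 0.0007 -0.0004  0.0016] shift/200 [-0.0118 -0.0801  0.0067] rows>= 0.3
```

View pics/pre.png

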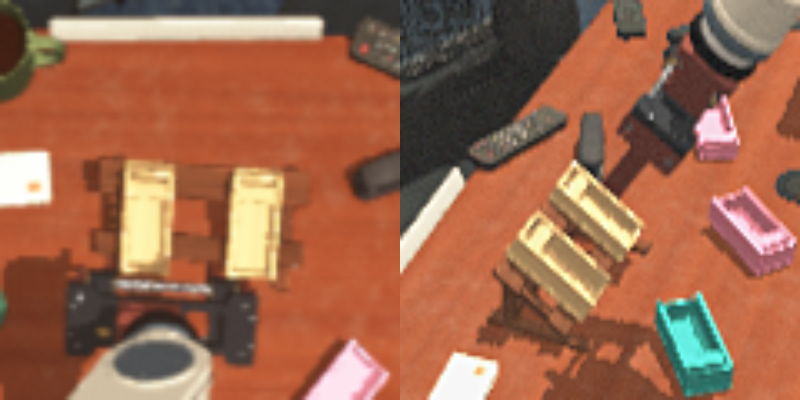

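The gripper hovers in front of the deep tray, which is at (147,215) in the left crop, and needs about 16 mm more sideways. Nothing is in its way.

servo_tool([
  [0,0,0,-0.012,-0.08,0,87.8],
  [0,0,0,-0.012,-0.08,0.15,87.8],
  [0,0,0,-0.012,-0.08,0.35,87.8],
  [0,0,0,-0.012,-0.08,0.5,87.8],
  [0,0,0,-0.012,-0.08,0.5,87.8],
])

```text
t: 2.33
ee_pos: [460.0, -160.2, 105.2]
orientation: [3.007, -0.056, 0.866]
ft_force: [0.1, -0.6, 0.3]
width: 87.4
grasp_force: 0.0
```

```bash
sed -i 's/+150//' a.py; python3 a.py
```

```text
t 2.33 p [ 460.  -160.2  105.2] q [-0.52  0.36  2.35  1.85  0.26 -0.71] f [ 0.1 -0.6  0.3] w 87.4
rot/1.5 [ 0.0019 -0.0008 -0.0011] shift/200 [ 0.0028 -0.0073  0.2527] rows>= 0.8
```

servo_tool([
  [0,0,0,0.003,-0.007,0.08,87.8],
  [0,0,0,0.003,-0.007,0.16,87.8],
  [0,0,0,0.003,-0.007,0.21,87.8],
  [0,0,0,0.003,-0.007,0.25,87.8],
  [0,0,0,0.003,-0.007,0.25,87.8],
])

```text
t: 2.95
ee_pos: [486.9, -159.6, 64.0]
orientation: [3.007, -0.056, 0.867]
ft_force: [-0.0, -0.5, -0.2]
width: 87.6
grasp_force: 0.0
```

```bash
python3 a.py; python3 - <<'E'
from h import *
o=[]
for n in('top','side'):
    im,d=snap(n)
    o.append(cv2.resize((im[150:230,230:310] if n=='top' else im[140:230,230:320])[:,:,::-1],(400,400)))
cv2.imwrite('pics/gr.png',np.hstack(o))
E
```

```text
t 2.95 p [ 486.9 -159.6   64. ] q [-0.48  0.49  2.31  2.21  0.29 -1.04] f [-0.  -0.5 -0.2] w 87.6
rot/1.5 [ 0.0018 -0.0012 -0.0009] shift/200 [-0.0009  0.0009  0.0067] rows>= 0.0
```

View pics/gr.png

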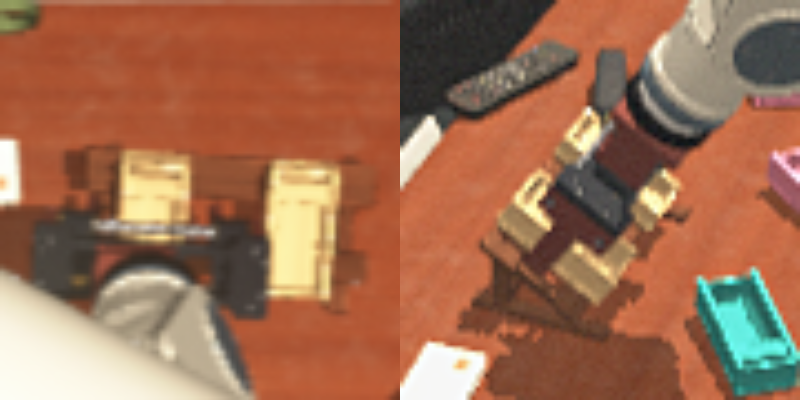

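The fingers straddle the deep tray near mid-length, so I'll close.

servo_tool([
  [0,0,0,0,0,0,70],
  [0,0,0,0,0,0,58],
  [0,0,0,0,0,0,54],
  [0,0,0,0,0,0,44],
  [0,0,0,0,0,0,44],
  [0,0,0,0,0,0,44],
  [0,0,0,0,0,0,44],
])

```text
t: 3.92
ee_pos: [486.4, -158.1, 63.7]
orientation: [3.008, -0.053, 0.866]
ft_force: [-1.3, -0.8, 3.9]
width: 52.1
grasp_force: 30.0
```

servo_tool([
  [0,0,0,0,0,-0.03,44],
  [0,0,0,0,0,-0.06,44],
  [0,0,0,0,0,-0.15,44],
  [0,0,0,0,0,-0.3,44],
  [0,0,0,0,0,-0.45,44],
  [0,0,0,0,0,-0.6,44],
  [0,0,0,0,0,-0.6,44],
])

```text
t: 4.8
ee_pos: [422.2, -155.9, 166.6]
orientation: [3.005, -0.052, 0.868]
ft_force: [-0.2, 0.4, -2.4]
width: 51.9
grasp_force: 30.0
```

```bash
cat >> mv.py <<'E'
BASE=(np.array([499.5,198.5,0]),Rt(82.7))
def tipgoal(tray,bx,h,gx,gz):
    # tray origin at base x=bx, height h; gripped at tray (gx,gz)
    b,RB=BASE; RT=RB@np.diag([-1,-1,1.]) if tray=='L' else RB
    o=b+RB@[bx,0,h]
    return o+RT@[gx,0,gz], tool(RT,1 if tray=='L' else -1)
E
python3 - <<'E'
from mv import *
show(); p,R,_=state()
i=L['R'].T@(np.array([486.4,-158.8,63.7])-L['p']);print('grip in tray',i)
g,RR=tipgoal('L',-26,34,-5,7);print(g);g=g+[0,0,70];rel(g,RR)
E
```

```text
t 4.8 p [ 422.2 -155.9  166.6] q [-0.57  0.14  2.38  1.18  0.29 -0.06] f [-0.2  0.4 -2.4] w 51.9
grip in tray [-4.59175114 -0.99939083  7.3896576 ]
[496.83164322 177.67021671  41.        ]
rot/1.5 [ 0.2785 -0.3018 -0.9572] shift/200 [ 0.1199 -1.6811  0.3978] rows>= 8.4
```

servo_tool([
  [0.03,-0.03,-0.1,0,-0.1,0,44],
  [0.06,-0.06,-0.2,0,-0.25,0,44],
  [0.09,-0.1,-0.32,0.02,-0.4,0.0,44],
  [0.13,-0.14,-0.44,0.04,-0.55,0.05,44],
  [0.165,-0.18,-0.56,0.05,-0.7,0.1,44],
  [0.2,-0.22,-0.69,0.06,-0.8,0.1,44],
  [0.24,-0.26,-0.82,0.06,-0.9,0.1,44],
  [0.2785,-0.3018,-0.957,0.06,-0.95,0.1,44],
  [0.2785,-0.3018,-0.957,0.06,-0.95,0.1,44],
  [0.2785,-0.3018,-0.957,0.06,-0.95,0.1,44],
])

```text
t: 6.05
ee_pos: [450.3, 35.1, 153.4]
orientation: [-2.352, -2.073, -0.001]
ft_force: [0.3, -0.7, -2.6]
width: 52.0
grasp_force: 30.0
```

```bash
cat > b.py <<'E'
from mv import *
show()
g,RR=tipgoal('L',-26,34,-5,7);rel(g+[0,0,70],RR)
E
python3 b.py
```

```text
t 6.05 p [450.3  35.1 153.4] q [0.05 0.28 2.05 0.01 0.81 0.17] f [ 0.3 -0.7 -2.6] w 52.0
rot/1.5 [-0.003  -0.0033  0.0009] shift/200 [0.7353 0.1421 0.2148] rows>= 2.5
```

servo_tool([
  [0,0,0,0.2,0.04,0.05,44],
  [-0.003,-0.003,0,0.4,0.08,0.1,44],
  [-0.003,-0.003,0,0.6,0.12,0.17,44],
  [-0.003,-0.003,0,0.735,0.142,0.215,44],
  [-0.003,-0.003,0,0.735,0.142,0.215,44],
  [-0.003,-0.003,0,0.735,0.142,0.215,44],
])

```text
t: 6.8
ee_pos: [496.0, 175.1, 111.2]
orientation: [2.358, 2.073, -0.002]
ft_force: [-0.8, -0.5, -2.0]
width: 51.9
grasp_force: 30.0
```

```bash
python3 b.py; python3 - <<'E'
from h import *
o=[]
for n in('top','side'):
    im,d=snap(n)
    o.append(cv2.resize((im[150:230,130:210] if n=='top' else im[190:300,170:280])[:,:,::-1],(400,400)))
cv2.imwrite('pics/above.png',np.hstack(o))
E
```

```text
t 6.8 p [496.  175.1 111.2] q [ 0.32  0.44  1.92 -0.    0.78  0.45] f [-0.8 -0.5 -2. ] w 51.9
rot/1.5 [ 0.0002  0.0015 -0.0007] shift/200 [0.0131 0.0023 0.0011] rows>= 0.0
```

View pics/above.png

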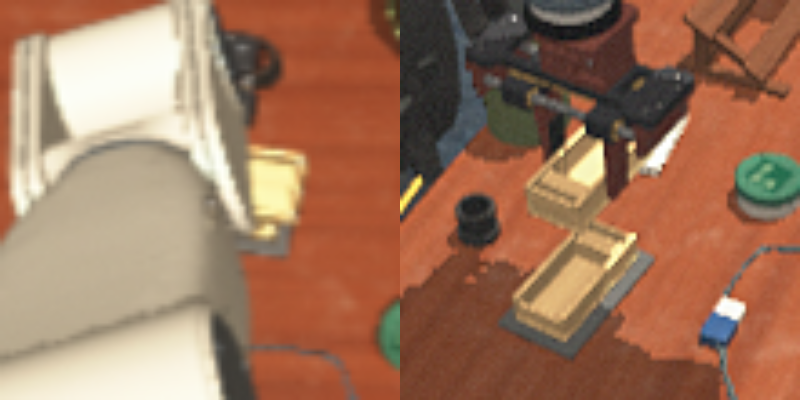

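```bash
cat > rel.py <<'E'
from fit import *
def sfit(im,roi,p0,H,wfun,ret=False):
    h=cv2.cvtColor(im,cv2.COLOR_RGB2HSV)
    m=((h[...,0]>12)&(h[...,0]<35)&(h[...,2]>75)&(h[...,1]<155)&((h[...,1]>60)|((h[...,2]>190)&(h[...,1]>15)))).astype(float)
    x0,y0,x1,y1=roi;M=m[y0:y1,x0:x1];v,u=np.mgrid[y0:y1,x0:x1];W=wfun(u,v)
    f=lambda a:(((sil([a[0],a[1],p0[2],p0[3]],H,0,cams['side'],roi)-M)**2)*W).sum()
    v0=np.array(p0[:2],float)
    for k in range(3):
        s=minimize(f,v0,method='Nelder-Mead',options=dict(initial_simplex=v0+np.array([[0,0],[6,0],[0,6]]),xatol=.05));v0=s.x
    print(v0.round(1),round(s.fun,1),M.sum())
    for r in range(0,y1-y0,1): print(''.join('#' if a else '.' for a in M[r])) if ret else 0
    return v0
E
cp side.npz side_above.npz
python3 - <<'E'
from rel import *
from mv import state,tipgoal
import subprocess
b=np.load('side_above.npz')['im']
p,R,_=state()
yaw=np.radians(82.7)
D=Rn.from_euler('z',82.7,degrees=True).as_matrix()
pred=p-(D@np.diag([-1,-1,1.]))@[-4.6,0,7.4]
print('deep pred',pred)
sfit(b,(198,215,224,252),[pred[0],pred[1],pred[2],yaw],32,lambda u,v:((v-251)<-(u-222)*.0)&(u<222)*1.0,True)
E
```

```text
deep pred [495.88261465 170.26291167 104.34326141]Traceback (most recent call last):
  File "<stdin>", line 10, in <module>
  File "rel.py", line 5, in sfit
    x0,y0,x1,y1=roi;M=m[y0:y1,x0:x1];v,u=np.mgrid[y0:y1,x0:x1];W=wfun(u,v)
                                                                 ~~~~^^^^^
  File "<stdin>", line 10, in <lambda>
TypeError: ufunc 'bitwise_and' not supported for the input types, and the inputs could not be safely coerced to any supported types according to the casting rule ''safe''
```

```bash

python3 - <<'E'
from rel import *
b=np.load('side_above.npz')['im'];yaw=np.radians(82.7)
w1=lambda u,v:((u<222)&(v<252)).astype(float)
sfit(b,(198,215,224,252),[495.9,170.3,104.3,yaw],32,w1,True)
sfit(b,(198,250,242,292),[499.5,198.5,6,yaw],28,lambda u,v:((v>255)|(u>228)|((u<212)&(v>252))).astype(float),True)
E
```

```text
[494. 168.] 62.9 440.0
.......###......####......
.......#........#.#.#.#...
.......#........#.#....#..
.......##.........#.......
..........................
##........................
.##.#...#.................
#...#...#.................
####..............#.......
...#.#..##............#...
#.#..#.#.#...........##...
#.#.................###...
....#....#.........######.
..................########
######.#.#.......#########
.......#........##########
...............###########
..............############
.............#############
............##############
...........###############
...........###############
..........################
.........#################
.......###################
.......###################
......####################
.......###################
.......###################
.......###################
.......###################
.......###################
.......###################
........##################
.........#################
............##############
..............############
[499.9 198.6] 7.6 686.0
............##############..................
.........
[... 1135 characters left out ...]
#####....................
....###################.....................
.....##################.....................
.......###############......................
.........############.......................
...........#########........................
.............######.........................
...............###..........................
............................................
............................................
............................................
............................................
............................................
............................................
............................................
............................................
```

```bash

python3 - <<'E'
from rel import *
b=np.load('side_above.npz')['im'];yaw=np.radians(82.7)
for uu in(219,222):
  for z in (103.5,105):
    sfit(b,(198,230,224,252),[495.9,170.3,z,yaw],32,lambda u,v:((u<uu)&(v<252)).astype(float))
E
python3 b.py
```

```text
[494.5 167.2] 4.8 357.0
[493.5 168.6] 4.8 357.0
[494.5 167.2] 4.8 357.0
[493.6 168.5] 4.8 357.0
t 6.9 p [496.5 174.8 111.7] q [ 0.32  0.44  1.92 -0.    0.78  0.45] f [-0.1 -0.3 -1. ] w 51.7
rot/1.5 [ 0.001   0.0015 -0.0011] shift/200 [ 0.0143 -0.      0.0037] rows>= 0.0
```

servo_tool([
  [0,0,0,0.055,0.01,0.06,44],
  [0,0,0,0.055,0.01,0.14,44],
  [0,0,0,0.055,0.01,0.22,44],
  [0,0,0,0.055,0.01,0.28,44],
  [0,0,0,0.055,0.01,0.31,44],
  [0,0,0,0.055,0.01,0.315,44],
  [0,0,0,0.055,0.01,0.315,44],
])

```text
t: 7.78
ee_pos: [500.7, 186.3, 48.9]
orientation: [2.356, 2.073, -0.0]
ft_force: [0.1, 0.2, -1.5]
width: 51.6
grasp_force: 30.0
```

servo_tool([
  [0,0,0,0,0,0.005,44],
  [0,0,0,0,0,0.01,44],
  [0,0,0,0,0,0.015,44],
  [0,0,0,0,0,0.015,44],
])

```text
t: 8.28
ee_pos: [500.8, 186.6, 46.7]
orientation: [2.356, 2.073, 0.001]
ft_force: [-2.4, 0.8, 8.4]
width: 51.8
grasp_force: 30.0
```

servo_tool([
  [0,0,0,-0.005,0,0,44],
  [0,0,0,-0.01,0,0,44],
  [0,0,0,-0.015,0,0,44],
  [0,0,0,-0.02,0,0,44],
  [0,0,0,-0.02,0,0,44],
])

```text
t: 8.9
ee_pos: [500.5, 183.5, 46.7]
orientation: [2.357, 2.073, 0.003]
ft_force: [-2.7, 6.3, 8.1]
width: 51.9
grasp_force: 30.0
```

servo_tool([
  [0,0,0,-0.005,0,0,44],
  [0,0,0,-0.01,0,0,44],
  [0,0,0,-0.015,0,0.0,44],
  [0,0,0,-0.015,0,0.0,44],
])

```text
t: 9.4
ee_pos: [499.5, 179.1, 45.6]
orientation: [2.356, 2.073, -0.001]
ft_force: [-0.6, -0.4, -1.8]
width: 51.6
grasp_force: 30.0
```

The force went away, so the rib has come off the bench over the gutter. I'll lower it in.

servo_tool([
  [0,0,0,0,0,0.004,44],
  [0,0,0,0,0,0.008,44],
  [0,0,0,0,0,0.011,44],
  [0,0,0,0,0,0.011,44],
])

```text
t: 9.9
ee_pos: [499.6, 178.9, 44.0]
orientation: [2.356, 2.073, -0.001]
ft_force: [-1.2, -2.9, 7.8]
width: 51.8
grasp_force: 30.0
```

servo_tool([
  [0,0,0,0,0,-0.002,44],
  [0,0,0,-0.004,0,-0.002,44],
  [0,0,0,-0.008,0,-0.002,44],
  [0,0,0,-0.008,0,-0.002,44],
])

```text
t: 10.4
ee_pos: [499.7, 178.1, 44.1]
orientation: [2.356, 2.073, 0.001]
ft_force: [-0.8, 3.6, 3.1]
width: 51.9
grasp_force: 30.0
```

servo_tool([
  [0,0,0,-0.004,0,0,44],
  [0,0,0,-0.008,0,0,44],
  [0,0,0,-0.008,0,0,44],
])

```text
t: 10.78
ee_pos: [499.7, 177.9, 44.1]
orientation: [2.358, 2.073, 0.004]
ft_force: [-2.6, 13.6, 3.1]
width: 51.6
grasp_force: 30.0
```

servo_tool([
  [0,0,0,0.005,0,0,44],
  [0,0,0,0.005,0,0,44],
  [0,0,0,0.005,0,0,60],
  [0,0,0,0.005,0,0,75],
  [0,0,0,0.005,0,0,75],
  [0,0,0,0.005,0,0,75],
])

```text
t: 11.52
ee_pos: [499.2, 176.9, 43.8]
orientation: [2.356, 2.073, -0.001]
ft_force: [-0.4, -0.2, -0.0]
width: 75.4
grasp_force: 0.0
```

servo_tool([
  [0,0,0,0,0,-0.05,75],
  [0,0,0,0,0,-0.15,75],
  [0,0,0,0,0,-0.35,75],
  [0,0,0,0,0,-0.6,80],
  [0,0,0,0,0,-0.75,87.8],
  [0,0,0,0,0,-0.75,87.8],
])

```text
t: 12.28
ee_pos: [500.6, 178.0, 196.9]
orientation: [2.354, 2.072, 0.008]
ft_force: [0.3, -1.2, 0.6]
width: 87.5
grasp_force: 0.0
```

```bash
cat > c.py <<'E'
from mv import *
import sys
show()
g=S['p']+S['R']@[-5,0,4+float(sys.argv[1])];print(g);rel(g,tool(S['R'],-1))
E
python3 c.py 130
```

```text
t 12.28 p [500.6 178.  196.9] q [ 0.32  0.32  1.86 -0.    0.96  0.45] f [ 0.3 -1.2  0.6] w 87.5
[ 414.8981047  -274.26373434  170.48811587]
rot/1.5 [-0.306  -0.2782 -1.0776] shift/200 [-2.2976 -0.1384  0.1312] rows>= 9.3
```

servo_tool([
  [0,0,-0.1,-0.25,-0.02,0,87.8],
  [0,0,-0.2,-0.5,-0.08,0,87.8],
  [0,0,-0.32,-0.75,-0.14,0,87.8],
  [0,0,-0.44,-1,-0.2,0,87.8],
  [0,0,-0.54,-1,-0.2,0,87.8],
  [0,0,-0.54,-1,-0.2,0,87.8],
])

```text
t: 13.02
ee_pos: [433.0, -16.3, 193.6]
orientation: [1.354, 2.834, -0.004]
ft_force: [-1.0, -0.6, 0.0]
width: 87.9
grasp_force: 0.0
```

```bash
python3 c.py 130; cp top.npz top_x.npz; python3 - <<'E'
from rel import *
im,d=snap('side');yaw=np.radians(82.7)
sfit(im,(195,225,245,292),[495,170.6,34,yaw],32,lambda u,v:(v<262).astype(float),True)
E
```

```text
t 13.03 p [433.  -16.3 193.6] q [-0.06  0.18  2.06 -0.    0.9  -0.74] f [-1.  -0.6  0. ] w 87.9
[ 414.8981047  -274.26373434  170.48811587]
rot/1.5 [-0.1613 -0.3491 -0.5551] shift/200 [-0.9461 -0.8809  0.1189] rows>= 5.4
[499.2 171.7] 102.6 1109.0
....#.#.#.###.......#...............#.............
#....#.#..#.#.##...#...............#..............
.#......#........#................................
..##...........##.................#...............
....##########...................#................
.......#.#.......................#................
................................#................#
................................#...............#.
................................#...............#.
..................................#.###...........
..................................#.##..###..##...
..............................#.....#.....#.#.....
.............................##.............#.....
............................#####............#....
...........................#########..............
..........................#############...........
.........................###########
[... 1864 characters left out ...]
#############........................
..........###############.........................
............############..........................
..............#########...........................
................######............................
..................###.............................
..................................................
..................................................
..................................................
..................................................
..................................................
..................................................
..................................................
..................................................
```

servo_tool([
  [0,-0.05,-0.1,-0.2,-0.2,0,87.8],
  [-0.05,-0.12,-0.2,-0.4,-0.4,0,87.8],
  [-0.08,-0.18,-0.3,-0.6,-0.6,0,87.8],
  [-0.12,-0.25,-0.42,-0.8,-0.75,0.05,87.8],
  [-0.161,-0.349,-0.555,-0.946,-0.881,0.1,87.8],
  [-0.161,-0.349,-0.555,-0.946,-0.881,0.119,87.8],
  [-0.161,-0.349,-0.555,-0.946,-0.881,0.119,87.8],
])

```text
t: 13.95
ee_pos: [435.0, -257.5, 192.0]
orientation: [0.211, 2.693, -0.04]
ft_force: [-1.5, -2.1, -0.6]
width: 87.7
grasp_force: 0.0
```

```bash
python3 c.py 130; python3 - <<'E'
from rel import *
im=np.load('side.npz')['im']
for y in (81.7,82.7,83.7):
  for z in(34,):
    print(y,end=' ');sfit(im,(195,238,245,275),[497,171,z,np.radians(y)],32,lambda u,v:((v<262)&((v<258)|(u<230))&(v+u<496)).astype(float))
E
```

```text
t 13.95 p [ 435.  -257.5  192. ] q [-0.7   0.17  2.18  0.52  0.47 -2.54] f [-1.5 -2.1 -0.6] w 87.7
[ 414.8981047  -274.26373434  170.48811587]
rot/1.5 [-0.0356 -0.0787 -0.0719] shift/200 [ 0.1237 -0.0988  0.0602] rows>= 0.9
81.7 [499.3 171.1] 18.7 921.0
82.7 [499.2 171.1] 19.5 921.0
83.7 [498.8 171.7] 22.0 921.0
```

```bash
python3 - <<'E'
from rel import *
im,d=snap('top');im2,d2=snap('side')
a=cv2.resize(im[170:215,145:205,::-1],(400,300),interpolation=cv2.INTER_CUBIC)
b=cv2.resize(im2[232:296,185:265,::-1],(400,320),interpolation=cv2.INTER_CUBIC)[:300]
cv2.imwrite('pics/deep.png',np.hstack([a,b]))
E
cat > fk.py <<'E'
from mv import *
# q, p, rotvec samples
D=[([-1.212,.423,1.63,0,1.089,-.019],[230.564,-580.9,222.675],[-3.0844,-.58965,0]),
([-1.2,.14,2.15,.77,.78,-.13],[317.5,-368.3,231.8],[3.01,-.056,.864]),
([-.64,.07,2.37,.95,.38,.12],[408.6,-173.1,192.3],[3.008,-.049,.866]),
([-.52,.36,2.35,1.85,.26,-.71],[460,-160.2,105.2],[3.007,-.056,.866]),
([-.48,.49,2.31,2.21,.29,-1.04],[486.9,-159.6,64],[3.007,-.056,.867]),
([-.57,.14,2.38,1.18,.29,-.06],[422.2,-155.9,166.6],[3.005,-.052,.868]),
([.05,.28,2.05,.01,.81,.17],[450.3,35.1,153.4],[-2.352,-2.073,-.001]),
([.32,.44,1.92,0,.78,.45],[496,175.1,111.2],[2.358,2.073,-.002]),
([.32,.32,1.86,0,.96,.45],[500.6,178,196.9],[2.354,2.072,.008]),
([-.06,.18,2.06,0,.9,-.74],[433,-16.3,193.6],[1.354,2.834,-.004]),
([-.7,.17,2.18,.52,.47,-2.54],[435,-257.5,192],[.211,2.693,-.04])]
def base6(q): return (Rn.from_euler('ZY',[q[0],q[1]+q[2]])*Rn.from_euler('ZYZ',q[3:])).as_matrix()
Cs=[base6(q).T@Rn.from_rotvec(r).as_matrix() for q,p,r in D]
C=Rn.from_matrix(np.array(Cs)).mean().as_matrix()
A=[];y=[]
for q,p,r in D:
    R=base6(q)@C;Rz=Rn.from_euler('z',q[0]).as_matrix();z=Rz.T@R[:,2];pl=Rz.T@np.array(p);s=q[1]+q[2]
    A+=[[1,0,np.sin(q[1]),np.sin(s),np.cos(s),z[0]],[0,1,np.cos(q[1]),np.cos(s),-np.sin(s),z[2]]];y+=[pl[0],pl[2]]
X,res,_,_=np.linalg.lstsq(np.array(A),np.array(y),rcond=None)
def fk(q):
    R=base6(q)@C;s=q[1]+q[2]
    l=np.array([X[0]+X[2]*np.sin(q[1])+X[3]*np.sin(s)+X[4]*np.cos(s),0,X[1]+X[2]*np.cos(q[1])+X[3]*np.cos(s)-X[4]*np.sin(s)])
    return Rn.from_euler('z',q[0]).apply(l)+R[:,2]*X[5],R
from scipy.optimize import least_squares
def ik(p,R,q0):
    def f(q):
        a,b=fk(q); return np.r_[(a-p)/100,Rn.from_matrix(b.T@R).as_rotvec()]
    s=least_squares(f,q0);return s.x,np.abs(s.fun).max()
if __name__=='__main__':
    print([round(float(Rn.from_matrix(c@C.T).magnitude()),3) for c in Cs]);print(X.round(1))
    for q,p,r in D: print((fk(q)[0]-p).round(1),end=' ')
    print()
    for h in(130,80,50,40,20,0):
        g=S['p']+S['R']@[-5,0,4+h]
        for q0 in([-.6,.3,2.2,1,.4,-3],[-.6,.3,2.2,1.5,.4,2.5],[-.6,.3,2.2,-1.5,-.4,.5]):
            q,e=ik(g,tool(S['R'],-1),q0);print(h,q.round(2),round(e,4))
E
python3 fk.py
```

```text
[0.002, 0.01, 0.006, 0.006, 0.002, 0.011, 0.005, 0.002, 0.006, 0.003, 0.005]
[ -5.8 323.9 567.9 491.6  79.8 320.3]
[-11.2  -5.1   0.1] [-6.6  0.6 -1.3] [-6.8 -5.8 -0.9] [-6.6 -8.3 -1.5] [-5.1 -8.5 -0. ] [ -2.  -13.    3.5] [  2.3 -10.5  -0.3] [ 3.4 -9.9  1.1] [  3.2 -11.4  -1. ] [-1.2 -9.9  1.2] [-6.9 -8.6 -0.7] 
130 [-0.83  0.23  2.25  1.02  0.46 -3.25] 0.0
130 [-0.83  0.23  2.25  1.02  0.46  3.03] 0.0
130 [-0.83  0.23  2.25 -2.12 -0.46 -0.11] 0.0
80 [-0.78  0.35  2.23  1.24  0.39 -3.45] 0.0
80 [-0.78  0.35  2.23  1.24  0.39  2.83] 0.0
80 [-0.78  0.35  2.23 -1.9  -0.39 -0.31] 0.0
50 [-0.75  0.42  2.22  1.39  0.36 -3.59] 0.0
50 [-0.75  0.42  2.22  1.39  0.36  2.69] 0.0
50 [-0.75  0.42  2.22 -1.75 -0.36 -0.45] 0.0
40 [-0.75  0.44  2.21  1.45  0.36 -3.64] 0.0
40 [-0.75  0.44  2.21  1.45  0.36  2.65] 0.0
40 [-0.75  0.44  2.21 -1.7  -0.36 -0.5 ] 0.0
20 [-0.73  0.49  2.2   1.55  0.35 -3.73] 0.0
20 [-0.73  0.49  2.2   1.55  0.35  2.55] 0.0
20 [-0.73  0.49  2.2  -1.59 -0.35 -0.59] 0.0
0 [-0.71  0.54  2.18  1.65  0.34 -3.82] 0.0
0 [-0.71  0.54  2.18  1.65  0.34  2.46] 0.0
0 [-0.71  0.54  2.18 -1.49 -0.34 -0.68] 0.0
```

View pics/deep.png

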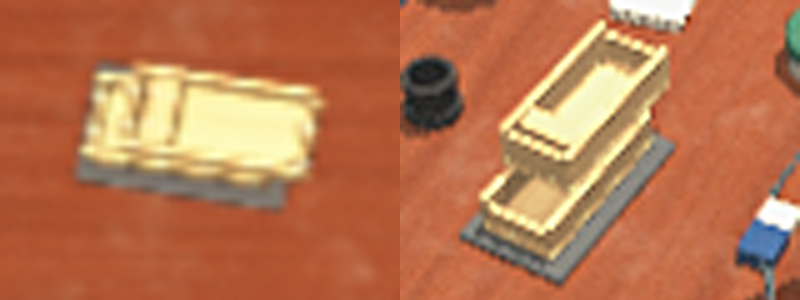

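The deep tray sits flat on the base and steps out over its gutter end, which is the right arrangement. For the shallow tray j6 stops at -2.54, so I'll unwind it the other way and straighten the yaw during the descent.

servo_tool([
  [0,0,0.12,0,0,0,87.8],
  [0,0,0.24,0,0,0,87.8],
  [0,0,0.36,0,0,0,87.8],
  [0,0,0.48,0,0,0,87.8],
  [0,0,0.6,0,0,0,87.8],
  [0,0,0.72,0,0,0,87.8],
  [0,0,0.84,0,0,0,87.8],
  [0,0,0.95,0,0,0,87.8],
  [0,0,0.95,0,0,0,87.8],
])

```text
t: 15.18
ee_pos: [435.2, -255.5, 192.6]
orientation: [1.959, 1.953, 0.372]
ft_force: [-0.6, 0.2, 0.9]
width: 87.5
grasp_force: 0.0
```

servo_tool([
  [0,0,0.12,0,0,0,87.8],
  [0,0,0.24,0,0,0,87.8],
  [0,0,0.36,0,0,0,87.8],
  [0,0,0.48,0,0,0,87.8],
  [0,0,0.6,0,0,0,87.8],
  [0,0,0.72,0,0,0,87.8],
  [0,0,0.84,0,0,0,87.8],
  [0,0,0.95,0,0,0,87.8],
  [0,0,0.95,0,0,0,87.8],
])

```text
t: 16.3
ee_pos: [435.2, -256.1, 192.9]
orientation: [2.97, 0.215, 0.652]
ft_force: [-0.2, 0.2, -0.3]
width: 87.7
grasp_force: 0.0
```

servo_tool([
  [0,0,0.12,0,0,0,87.8],
  [0,0,0.24,0,0,0,87.8],
  [0,0,0.36,0,0,0,87.8],
  [0,0,0.48,0,0,0,87.8],
  [0,0,0.6,0,0,0,87.8],
  [0,0,0.72,0,0,0,87.8],
  [0,0,0.84,0,0,0,87.8],
  [0,0,0.95,0,0,0,87.8],
  [0,0,0.95,0,0,0,87.8],
])

```text
t: 17.42
ee_pos: [435.1, -256.4, 193.0]
orientation: [-2.309, 1.718, -0.568]
ft_force: [-0.0, -0.1, 0.3]
width: 87.9
grasp_force: 0.0
```

```bash
cat > e.py <<'E'
from fk import *
import sys
_,_,o=state();show();q0=np.array(o['qpos']);e0=fk(q0)[0]-np.array(o['ee_pos'])
for a in sys.argv[1:]:
    h,d=map(float,a.split(','))
    g=S['p']+S['R']@[-5,0,4+h];RR=tool(S['R'],-1)@Rn.from_euler('z',-d).as_matrix()
    q,e=ik(g+e0,RR,[-.75,.4,2.2,1.3,.4,2.4]);print(h,d,q.round(2),round(e,4));rel(g,RR)
E
python3 e.py 90,.45 80,.4 40,.2 0,0
```

```text
t 17.43 p [ 435.1 -256.4  193. ] q [-0.69  0.17  2.18  0.52  0.47  1.73] f [-0.  -0.1  0.3] w 87.9
90.0 0.45 [-0.81  0.33  2.23  1.18  0.42  2.42] 0.0
rot/1.5 [ 0.0685 -0.0651  0.9721] shift/200 [0.0389 0.1327 0.2626] rows>= 7.8
80.0 0.4 [-0.81  0.35  2.23  1.22  0.4   2.43] 0.0
rot/1.5 [ 0.0673 -0.0672  1.0054] shift/200 [0.0387 0.1263 0.3122] rows>= 8.1
40.0 0.2 [-0.77  0.44  2.2   1.42  0.37  2.45] 0.0
rot/1.5 [ 0.062  -0.0757  1.1385] shift/200 [0.0379 0.1004 0.5105] rows>= 9.2
0.0 0.0 [-0.73  0.54  2.18  1.62  0.35  2.47] 0.0
rot/1.5 [ 0.0559 -0.0841  1.2715] shift/200 [0.0372 0.0746 0.7088] rows>= 10.2
```

servo_tool([
  [0,0,0.1,0,0.04,0.05,87.8],
  [0.01,-0.01,0.22,0.01,0.06,0.1,87.8],
  [0.02,-0.02,0.34,0.02,0.08,0.13,87.8],
  [0.03,-0.03,0.46,0.03,0.1,0.17,87.8],
  [0.04,-0.04,0.58,0.03,0.12,0.2,87.8],
  [0.05,-0.05,0.7,0.035,0.13,0.23,87.8],
  [0.06,-0.06,0.84,0.039,0.133,0.26,87.8],
  [0.068,-0.065,0.97,0.039,0.133,0.262,87.8],
  [0.068,-0.065,0.97,0.039,0.133,0.262,87.8],
])

```text
t: 18.55
ee_pos: [435.8, -274.9, 136.5]
orientation: [-0.537, 2.537, -0.18]
ft_force: [1.4, 0.2, -0.2]
width: 87.6
grasp_force: 0.0
```

```bash
python3 e.py 90,.45 40,.2 20,.1 0,0
```

```text
t 18.55 p [ 435.8 -274.9  136.5] q [-0.81  0.32  2.23  1.18  0.41  2.41] f [ 1.4  0.2 -0.2] w 87.6
90.0 0.45 [-0.81  0.32  2.23  1.18  0.41  2.42] 0.0
rot/1.5 [ 0.     -0.0004  0.0013] shift/200 [-0.0016 -0.0011  0.0004] rows>= 0.0
40.0 0.2 [-0.76  0.44  2.21  1.43  0.37  2.45] 0.0
rot/1.5 [-0.     -0.0004  0.168 ] shift/200 [-0.0018 -0.0011  0.2504] rows>= 1.3
20.0 0.1 [-0.75  0.49  2.19  1.53  0.35  2.46] 0.0
rot/1.5 [-0.     -0.0004  0.2346] shift/200 [-0.0019 -0.0011  0.3504] rows>= 1.9
0.0 0.0 [-0.73  0.54  2.18  1.62  0.35  2.47] 0.0
rot/1.5 [-1.000e-04 -4.000e-04  3.013e-01] shift/200 [-0.0019 -0.0011  0.4504] rows>= 2.4
```

servo_tool([
  [0,0,0.08,-0.002,0,0.12,87.8],
  [0,0,0.16,-0.002,0,0.24,87.8],
  [0,0,0.21,-0.002,0,0.32,87.8],
  [0,0,0.25,-0.002,0,0.38,87.8],
  [0,0,0.28,-0.002,0,0.42,87.8],
  [0,0,0.301,-0.002,0,0.445,87.8],
  [0,0,0.301,-0.002,0,0.445,87.8],
])

```text
t: 19.42
ee_pos: [483.7, -276.7, 61.5]
orientation: [0.047, 2.581, -0.013]
ft_force: [0.2, 1.0, -0.6]
width: 87.9
grasp_force: 0.0
```

```bash
python3 e.py 0,0
```

```text
t 19.43 p [ 483.7 -276.7   61.5] q [-0.73  0.53  2.18  1.62  0.35  2.47] f [ 0.2  1.  -0.6] w 87.9
0.0 0.0 [-0.73  0.54  2.18  1.62  0.35  2.47] 0.0
rot/1.5 [-0.0003 -0.0001 -0.001 ] shift/200 [0.0019 0.0003 0.0054] rows>= 0.0
```

servo_tool([
  [0,0,0,0,0,0.01,87.8],
  [0,0,0,0,0,0.017,87.8],
  [0,0,0,0,0,0.017,87.8],
])

```text
t: 19.8
ee_pos: [485.3, -276.9, 58.7]
orientation: [0.051, 2.581, -0.012]
ft_force: [-0.5, -0.1, -0.1]
width: 87.7
grasp_force: 0.0
```

servo_tool([
  [0,0,0,0,0,0,70],
  [0,0,0,0,0,0,58],
  [0,0,0,0,0,0,54],
  [0,0,0,0,0,0,44],
  [0,0,0,0,0,0,44],
  [0,0,0,0,0,0,44],
  [0,0,0,0,0,0,44],
])

```text
t: 20.68
ee_pos: [485.3, -276.8, 58.7]
orientation: [0.051, 2.581, -0.012]
ft_force: [0.6, 1.2, 0.2]
width: 51.8
grasp_force: 30.0
```

```bash
python3 e.py 0,0 12,0.03 50,.3 120,.7; python3 -c "
from mv import *
p,R,_=state();print((S['R'].T@(p-S['p'])).round(1))"
```

```text
t 20.68 p [ 485.3 -276.8   58.7] q [-0.73  0.54  2.17  1.64  0.35  2.46] f [0.6 1.2 0.2] w 51.8
0.0 0.0 [-0.73  0.54  2.18  1.62  0.35  2.47] 0.0
rot/1.5 [-0.0004  0.0001 -0.0031] shift/200 [ 0.0016  0.0002 -0.0107] rows>= 0.0
12.0 0.03 [-0.74  0.51  2.19  1.57  0.35  2.49] 0.0
rot/1.5 [-0.0004  0.     -0.0231] shift/200 [ 0.0016  0.0002 -0.0707] rows>= 0.2
50.0 0.3 [-0.77  0.42  2.21  1.38  0.37  2.39] 0.0
rot/1.5 [-0.0004 -0.     -0.2031] shift/200 [ 1.600e-03  1.000e-04 -2.607e-01] rows>= 1.6
120.0 0.7 [-0.84  0.25  2.24  1.05  0.46  2.28] 0.0
rot/1.5 [-4.000e-04 -1.000e-04 -4.698e-01] shift/200 [ 1.600e-03 -1.000e-04 -6.107e-01] rows>= 3.8
[-5.3  0.   1.9]
```

servo_tool([
  [0,0,0,0,0,-0.03,44],
  [0,0,0,0,0,-0.06,44],
  [0,0,-0.02,0,0,-0.09,44],
  [0,0,-0.08,0,0,-0.16,44],
  [0,0,-0.16,0,0,-0.26,44],
  [0,0,-0.25,0,0,-0.38,44],
  [0,0,-0.36,0,0,-0.5,44],
  [0,0,-0.47,0,0,-0.6,44],
  [0,0,-0.47,0,0,-0.6,44],
])

```text
t: 21.8
ee_pos: [421.3, -275.1, 161.6]
orientation: [-0.849, 2.463, -0.273]
ft_force: [0.1, 0.2, -1.9]
width: 52.2
grasp_force: 30.0
```

```bash
cat > f.py <<'E'
from mv import *
show()
BASE=(np.array([499.5,199,0]),Rt(82.7))
import mv; mv.BASE=BASE
g,RR=tipgoal('S',0,66,-5,5);print(g);rel(g+[0,0,70],RR)
E
python3 f.py
```

```text
t 21.8 p [ 421.3 -275.1  161.6] q [-0.84  0.25  2.24  1.06  0.45  2.28] f [ 0.1  0.2 -1.9] w 52.2
[498.86467696 194.04052779  71.        ]
rot/1.5 [0.2179 0.4221 1.524 ] shift/200 [-1.6752  1.6724  0.243 ] rows>= 12.8
```

servo_tool([
  [0,0,-0.12,0,0,-0.05,44],
  [0,0,-0.24,-0.05,0.05,-0.05,44],
  [0,0,-0.36,-0.1,0.1,-0.05,44],
  [0,0,-0.48,-0.2,0.2,-0.05,44],
  [0,0,-0.6,-0.3,0.3,-0.05,44],
  [0,0,-0.72,-0.4,0.4,-0.05,44],
  [0,0,-0.84,-0.5,0.5,-0.05,44],
  [0,0,-0.95,-0.6,0.6,-0.05,44],
  [0,0,-0.95,-0.6,0.6,-0.05,44],
])

```text
t: 22.92
ee_pos: [434.2, -103.9, 175.7]
orientation: [-2.415, 1.4, -0.705]
ft_force: [-0.5, 0.1, -1.4]
width: 52.1
grasp_force: 30.0
```

```bash
python3 f.py
```

```text
t 22.93 p [ 434.2 -103.9  175.7] q [-0.39  0.1   2.39  1.03  0.22  1.26] f [-0.5  0.1 -1.4] w 52.1
[498.86467696 194.04052779  71.        ]
rot/1.5 [ 0.1101 -0.4739 -1.6082] shift/200 [-1.2026 -0.9067  0.2933] rows>= 13.5
```

servo_tool([
  [0.008,-0.035,-0.11,-0.1,-0.075,0,44],
  [0.016,-0.07,-0.22,-0.2,-0.15,0,44],
  [0.024,-0.1,-0.34,-0.3,-0.22,0,44],
  [0.032,-0.135,-0.45,-0.4,-0.3,0.03,44],
  [0.04,-0.17,-0.57,-0.5,-0.37,0.06,44],
  [0.048,-0.2,-0.68,-0.6,-0.45,0.1,44],
  [0.055,-0.237,-0.8,-0.65,-0.5,0.1,44],
  [0.055,-0.237,-0.8,-0.65,-0.5,0.1,44],
])

```text
t: 23.92
ee_pos: [466.3, 56.4, 168.1]
orientation: [-2.928, -0.315, -0.452]
ft_force: [-0.3, 0.4, -1.3]
width: 52.0
grasp_force: 30.0
```

```bash
python3 f.py
```

```text
t 23.93 p [466.3  56.4 168.1] q [-0.04  0.19  2.2   0.42  0.51  0.97] f [-0.3  0.4 -1.3] w 52.0
[498.86467696 194.04052779  71.        ]
rot/1.5 [ 0.0556 -0.2383 -0.8108] shift/200 [ 0.2346 -0.6089  0.304 ] rows>= 6.8
```

servo_tool([
  [0.008,-0.035,-0.11,0.04,-0.1,0,44],
  [0.016,-0.07,-0.22,0.08,-0.2,0.05,44],
  [0.024,-0.1,-0.34,0.12,-0.3,0.1,44],
  [0.032,-0.135,-0.45,0.16,-0.4,0.15,44],
  [0.04,-0.17,-0.57,0.19,-0.5,0.2,44],
  [0.048,-0.2,-0.68,0.22,-0.57,0.26,44],
  [0.0556,-0.238,-0.81,0.2346,-0.609,0.304,44],
  [0.0556,-0.238,-0.811,0.2346,-0.609,0.304,44],
  [0.0556,-0.238,-0.811,0.2346,-0.609,0.304,44],
])

```text
t: 25.05
ee_pos: [496.4, 193.3, 140.4]
orientation: [-2.36, -2.073, 0.001]
ft_force: [0.4, -0.3, -0.7]
width: 51.6
grasp_force: 30.0
```

```bash
python3 f.py; cat > g.py <<'E'
from rel import *
im,d=snap('side')
im0=im[205:280,190:265]
yaw=np.radians(82.7)
sfit(im,(195,205,262,292),[497,195,136,yaw],24,lambda u,v:(u<0)*1.,True)
cv2.imwrite('pics/sh.png',cv2.resize(im[200:290,185:275,::-1],(600,600),interpolation=cv2.INTER_CUBIC))
E
python3 g.py
```

```text
t 25.05 p [496.4 193.3 140.4] q [0.35 0.4  1.89 0.   0.85 0.48] f [ 0.4 -0.3 -0.7] w 51.6
[498.86467696 194.04052779  71.        ]
rot/1.5 [-0.0005  0.0001 -0.0015] shift/200 [ 0.0054  0.0118 -0.0028] rows>= 0.0
[497. 195.] 0.0 1692.0
.####..............................................................
.#######...........................................................
....#####.#..........................#.............................
.......##.###.......................###............................
.......#...#####...................###...................#.#.......
......###.....#####................................................
......#........######..............................................
.....##...........#####............................................
.....##..............#.............................................
......##.............#.............................................
#......#.............#.............................................
.#.....#.............#.............................................
..#.#............................................
[... 4350 characters left out ...]
....................
................######.............................................
..................###..............................................
.........................#.........................................
...................................................................
...................................................................
...................................................................
...................................................................
...................................................................
...................................................................
...................................................................
```

```bash
cat > k.py <<'E'
from rel import *
im=np.load('side.npz')['im'];yaw=np.radians(82.7)
for z in(135,136.5):
    sfit(im,(193,222,224,253),[496.5,198.5,z,yaw],24,lambda u,v:((u<219)&(v<251)&((v>230)|(u>207))).astype(float))
    sfit(im,(193,222,224,253),[496.5,198.5,z,yaw],24,lambda u,v:((u<221)&(v<250)&((v>232)|(u>210))).astype(float))
E
python3 k.py
```

```text
[498.7 195. ] 19.8 599.0
[498.3 195. ] 25.9 599.0
[497.8 196.2] 19.6 599.0
[497.5 196.1] 25.6 599.0
```

servo_tool([
  [0,0,0,-0.022,0.02,0.05,44],
  [0,0,0,-0.022,0.02,0.13,44],
  [0,0,0,-0.022,0.02,0.21,44],
  [0,0,0,-0.022,0.02,0.27,44],
  [0,0,0,-0.022,0.02,0.3,44],
  [0,0,0,-0.022,0.02,0.305,44],
  [0,0,0,-0.022,0.02,0.305,44],
])

```text
t: 25.98
ee_pos: [500.6, 189.3, 80.0]
orientation: [2.353, 2.079, -0.0]
ft_force: [0.2, 0.3, -1.7]
width: 52.1
grasp_force: 30.0
```

servo_tool([
  [0,0,0,0,0,0.005,44],
  [0,0,0,0,0,0.01,44],
  [0,0,0,0,0,0.015,44],
  [0,0,0,0,0,0.015,44],
])

```text
t: 26.48
ee_pos: [500.4, 189.1, 76.8]
orientation: [2.354, 2.079, -0.001]
ft_force: [0.4, -0.3, -1.3]
width: 51.6
grasp_force: 30.0
```

servo_tool([
  [0,0,0,0,0,0.005,44],
  [0,0,0,0,0,0.01,44],
  [0,0,0,0,0,0.015,44],
  [0,0,0,0,0,0.015,44],
])

```text
t: 26.98
ee_pos: [500.4, 189.1, 73.7]
orientation: [2.354, 2.079, -0.001]
ft_force: [-0.5, 0.6, -1.8]
width: 51.8
grasp_force: 30.0
```

```bash
python3 -c "
from mv import *
show()"
```

```text
t 26.98 p [500.4 189.1  73.7] q [ 0.34  0.52  1.92 -0.    0.71  0.47] f [-0.5  0.6 -1.8] w 51.8
```

servo_tool([
  [0,0,0,0,0,0.005,44],
  [0,0,0,0,0,0.01,44],
  [0,0,0,0,0,0.01,44],
])

```text
t: 27.35
ee_pos: [500.6, 189.1, 72.7]
orientation: [2.354, 2.079, -0.001]
ft_force: [-2.9, -1.8, 8.1]
width: 51.7
grasp_force: 30.0
```

servo_tool([
  [0,0,0,0.005,0,-0.002,44],
  [0,0,0,0.01,0,-0.002,44],
  [0,0,0,0.015,0,-0.002,44],
  [0,0,0,0.015,0,-0.002,44],
])

```text
t: 27.85
ee_pos: [500.7, 192.2, 72.0]
orientation: [2.354, 2.079, -0.001]
ft_force: [-0.7, -1.5, -0.8]
width: 51.7
grasp_force: 30.0
```

servo_tool([
  [0,0,0,0.003,0,0.004,44],
  [0,0,0,0.003,0,0.008,44],
  [0,0,0,0.003,0,0.012,44],
  [0,0,0,0.003,0,0.012,44],
])

```text
t: 28.35
ee_pos: [500.9, 192.7, 70.0]
orientation: [2.354, 2.079, -0.001]
ft_force: [-1.4, -0.2, 2.9]
width: 51.8
grasp_force: 30.0
```

servo_tool([
  [0,0,0,0.004,0,0,44],
  [0,0,0,0.008,0,0,44],
  [0,0,0,0.008,0,0,44],
])

```text
t: 28.72
ee_pos: [501.2, 194.0, 70.0]
orientation: [2.353, 2.079, -0.001]
ft_force: [-1.3, -4.1, 5.4]
width: 51.8
grasp_force: 30.0
```

servo_tool([
  [0,0,0,0.004,0,0,44],
  [0,0,0,0.007,0,0,44],
  [0,0,0,0.007,0,0,44],
])

```text
t: 29.1
ee_pos: [501.4, 195.4, 70.0]
orientation: [2.353, 2.079, -0.001]
ft_force: [-1.1, -4.6, 4.4]
width: 51.8
grasp_force: 30.0
```

servo_tool([
  [0,0,0,0.003,0,0,44],
  [0,0,0,0.005,0,0,44],
  [0,0,0,0.005,0,0,44],
])

```text
t: 29.48
ee_pos: [501.5, 196.4, 70.0]
orientation: [2.353, 2.079, -0.001]
ft_force: [-0.9, -4.8, 5.8]
width: 51.8
grasp_force: 30.0
```

```bash
cp side.npz side_hold.npz; python3 - <<'E'
from rel import *
im,d=snap('side')
sfit(im,(195,225,262,292),[497,195,66,1.44],24,lambda u,v:(u<0)*1.,True)
# shift of deep between images: patch of deep end-face / long side lower part
h=np.load('side_hold.npz')['im'];g=lambda a:cv2.cvtColor(a,cv2.COLOR_RGB2GRAY).astype(np.float32)
for nm,(x0,y0,x1,y1) in dict(base=(200,268,225,286),deepend=(200,256,226,268),deepside=(222,256,240,272)).items():
    print(nm,cv2.phaseCorrelate(g(h)[y0:y1,x0:x1],g(im)[y0:y1,x0:x1]))
E
```

```text
[497. 195.] 0.0 1056.0
.#####............................................#.#..............
...#####............................................#..............
.....######.........................##.............................
........###........................###.............................
.......##....##....................##..............................
.......##.....#..#.................................................
......#............#...............................................
......#...............#............................................
......##...........................................................
......#............................................................
...................................................................
...................................................................
...................................................................
..............................##...................................
.....................#.......###...................................
....................##.......##..........................
[... 2995 characters left out ...]
.......
...............#...................................................
...................................................................
...................................................................
...................................................................
...................................................................
...................................................................
...................................................................
base ((0.2788339325176974, 0.5038106318633275), 0.6511708413230048)
deepend ((-2.6816007665770982, -1.5893855817432732), 0.17384415515411047)
deepside ((-2.2462193633463823, -0.6786806190053838), 0.15822985768318176)
```

servo_tool([
  [0,0,0,0.003,0,0,44],
  [0,0,0,0.006,0,0,44],
  [0,0,0,0.006,0,0,44],
])

```text
t: 29.9
ee_pos: [501.5, 196.6, 70.0]
orientation: [2.352, 2.079, -0.003]
ft_force: [-0.9, -9.7, 7.7]
width: 51.8
grasp_force: 30.0
```

servo_tool([
  [0,0,0,0.003,0,0,44],
  [0,0,0,0.005,0,0,44],
  [0,0,0,0.005,0,0,44],
])

```text
t: 30.28
ee_pos: [501.5, 196.8, 70.1]
orientation: [2.352, 2.079, -0.005]
ft_force: [-1.1, -14.3, 7.8]
width: 51.9
grasp_force: 30.0
```

The force rose to 14 N with almost no motion, so the rib bears on the lip. I'll ease off and release.

servo_tool([
  [0,0,0,-0.005,0,-0.003,44],
  [0,0,0,-0.007,0,-0.003,44],
  [0,0,0,-0.007,0,-0.003,60],
  [0,0,0,-0.007,0,-0.003,75],
  [0,0,0,-0.007,0,-0.003,75],
  [0,0,0,-0.007,0,-0.003,75],
])

```text
t: 31.02
ee_pos: [501.5, 197.7, 70.4]
orientation: [2.353, 2.079, -0.001]
ft_force: [-0.4, -0.2, 0.6]
width: 74.9
grasp_force: 0.0
```

servo_tool([
  [0,0,0,0,0,-0.04,75],
  [0,0,0,0,0,-0.15,75],
  [0,0,0,0,0,-0.35,75],
  [0,0,0,0,0,-0.6,80],
  [0,0,0,-0.3,0,-0.75,87.8],
  [0,0,0,-0.6,0,-0.8,87.8],
  [0,0,0,-0.9,0,-0.8,87.8],
  [0,0,0,-1,0,-0.8,87.8],
  [0,0,0,-1,0,-0.8,87.8],
])

```text
t: 32.15
ee_pos: [476.6, -2.0, 231.3]
orientation: [2.356, 2.075, -0.0]
ft_force: [-0.2, 0.2, -0.8]
width: 87.4
grasp_force: 0.0
```

```bash
python3 - <<'E'
from rel import *
im,d=snap('top');im2,d2=snap('side')
a=cv2.resize(im[170:215,145:205,::-1],(400,300),interpolation=cv2.INTER_CUBIC)
b=cv2.resize(im2[222:297,185:260,::-1],(400,400),interpolation=cv2.INTER_CUBIC)
a=cv2.copyMakeBorder(a,0,100,0,0,cv2.BORDER_CONSTANT)
cv2.imwrite('pics/final.png',np.hstack([a,b]))
sfit(im2,(193,235,245,262),[497,197,66,np.radians(82.7)],24,lambda u,v:((v<258)&(u+v<490)).astype(float))
from mv import show; show()
E
```

```text
[502.5 198.6] 111.9 726.0
t 32.25 p [ 4.769e+02 -4.000e-01  2.310e+02] q [-0.03  0.19  1.94 -0.    1.01  0.1 ] f [-1.1 -0.4 -0.1] w 87.6
```

View pics/final.png

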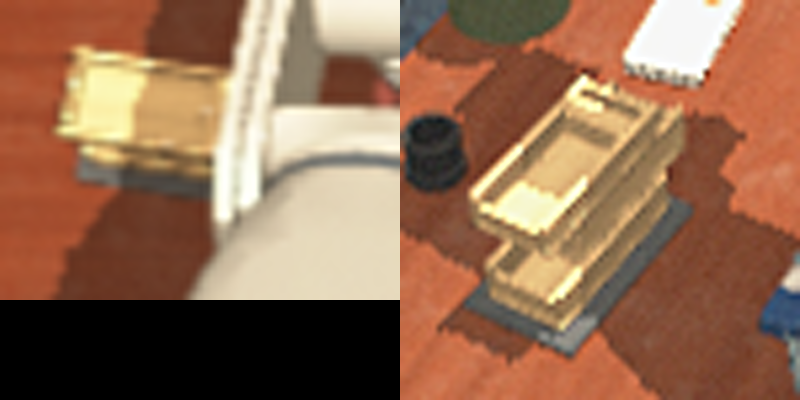

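The stack stands flat: the shallow tray is on top with its gutter end toward the rack, and both trays are stepped out. The surroundings are unmoved, so I'll hand in.

```bash
python3 -c "
from workcell import ctrl
print(ctrl.close_job())"
```

```text
the job is handed in; nothing more can be done
None
```

The job is handed in at about 32 s: the deep tray is on the base tray and the shallow tray on the deep one, both flat with ribs in the gutters. Each was drawn until I felt 14 N of resistance, though that last pull may have slid the deep tray a few mm back off the base lip, still within its gutter.

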